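# Bin the dried-up paint tin through the sprung flap

## Task

The small paint tin that has lost its lid has dried up: push it down through the sprung flap in the top of the grey waste bin, so that it lies inside and the flap has closed again behind it. Leave the lidded tin standing where it is.

Things in the scene. Friction and masses are not known exactly. Their poses are not given: they have to be found in the camera images.
- tin: The open tin: plain steel, round, straight-sided, 44 mm diameter, 80 mm tall, no lid, 2 mm wall, pale dried paint inside up to 70 mm above its foot (10 mm below the rim); about 0.13 kg. Stands upright on the bench. Origin at the centre of its underside, z up.
- lidded_tin: A good tin, to be left alone: same plain steel, 44 mm diameter, with a flat steel lid 50 mm in diameter (top 84 mm up) and a small knob on it, 94 mm tall in all. Stands upright on the bench, at least 100 mm (centres) from the open tin; which of the two is nearer the bin varies. Origin at the centre of its underside, z up.
- bin: Grey sheet-metal waste bin, fixed to the bench, 190 x 190 x 190 mm, 4 mm walls and top, hollow, clear window in its +x side. Origin: centre of its underside, z up. Its flat top has a central mouth, 100 mm along the bin's x by 160 mm along its y, filled by the flap nearly flush with the top. Hinge along the mouth's -x edge (x = -50 mm, parallel to y). Turned up to 0.35 rad either way about z.
- flap (a joint): The bin's plain steel flap, 96 mm from hinge to free edge, 156 mm wide, 3 mm thick. 0 = shut, level; grows as it swings down into the bin, to 1.45 rad at most. Its spring (0.12 N m shut, 0.19 N m open) bears a tin's weight: push the tin, with some 2 to 6 N, until its top is below the bin's top; let go there, it drops in. The flap shuts once nothing is in its way.
There are look-alikes about, which are no part of the job. Leave any red look-alike of the tin alone.

How it is judged:
By the outcome, as a careful person would: the job done as asked, in the order asked, and still so for the second after the job is handed in, with the robot touching nothing.
It also fails if it takes over 38 s, if anything falls off the work surface, if the arm or the gripper's body presses on something with over 40 N, if the wrist force passes 120 N, or if a joint passes its speed limit or range.

## Robot

A 7-joint arm with a two-finger parallel gripper is mounted at the origin on the work surface. World frame = base frame: x ahead of the robot, y to its left, z up, the work surface at z = 0. Lengths are in m, angles in degrees, forces in N, time in s.
With the tool pointing down it reaches from about 0.425 to 0.975 m from the base axis. Payload 16.7 kg.
Tool frame: the origin (TCP) lies midway between the tips of the shut fingers; the grasp point (between the pads) lies 19 mm behind it; x points along the fingers, z is the direction in which the jaws open and shut, and the axes are right-handed (so a half turn about x gives the same grasp; the last joint's range is limited). The gripper opens to 85 mm and grips with 20 to 120 N. Pads are 22 mm wide; open, the fingers measure 114 mm over their backs; the gripper's body (76 mm by 85 mm) begins 54 mm behind the grasp point. The pads swing forward as they close: fully open they stand 13 mm farther back than shut.
Start: joints at [-79.842, 24.414, 4.234, 92.017, -1.954, 63.644, -3.845], TCP at [0.217, 0.639, 0.231] pointing down, gripper open.
Joint ranges: [-163.25, 163.25], [-28.42, 122.38], [-70.27, 78.77], [12.13, 141.07], [-58.53, 238.53], [9.26, 117.41], [-156.51, 156.51]. Speed limits (degrees/s): [108.29, 108.29, 136.94, 136.94, 172.46, 172.46, 172.46].

## Interface

Orientations are given as a 3x3 rotation matrix whose columns are the frame's x, y, z axes.
In Python, from plant import status, vision, r gives the robot as it stands.
- The arm moves only by the tool send_rows, never from a script. Its argument "increments" is a list of rows, each a list of 6 numbers: the shift along the world's x, y, z in units of 40 mm (1.0 is 40 mm), then the turn, a rotation vector about the world's x, y, z in units of 6 degrees (1.0 is 6 degrees). A call has 1 to 20 rows; each row shifts and turns the commanded pose from where the row before left it; what a row does not reach is not made up. A row lasts 1/10 s, in which the tool goes at most 50 mm and 8.59 degrees, less where a joint would pass 70% of its speed; a pose out of reach is approached as far as the arm can. A call is refused whole if a number of a shift passes 1 or a number of a turn 1, either way. A call with a gripper value outside its range is refused whole. "hand" is the opening, from 0 (shut) to 1 (fully open), set as the call begins (left out, the last holds). The fingers move at their own pace and stop on an object; the grip force is fixed at half the most. Time passes only in rows, so rows that do not move let the fingers close. It gives the time, the measured TCP pose, the force and the opening at its end, in the units of the state.
- status.observe(): the state, without advancing time (a new reading comes with each control period).
- vision.capture(name): name is "side" or "top"; returns the picture (420x560x3 uint8, red, green, blue); there is no depth.
- vision.calibration(name): a dict with "intrinsics" (3x3 intrinsics, pixels), "R" (3x3) and "t" (3): a world point X has camera coordinates R X + t. Camera axes: x right, y down, z forward; pixel columns grow to the right and rows downward; lengths in m; the calibration is good to about 2 mm. A picture is of the moment at which its call begins. calibration takes no time and is no camera call.
- r.sign_off(): hands the job in, once; it reports no verdict.
The state is a dict: "t": time; "joint_pos": joint angles; "dq": joint speeds; "joint_efforts": joint torques, N m; "ee_pos": TCP position; "ee_rot": TCP orientation; "force": force on the tool from outside, world axes, zero at the start; "moment": the same for the moment, N m; "opening": opening from 0.0 (shut) to 1.0 (fully open).
Only numpy, scipy, OpenCV 4.12 (cv2) and the standard library are available. Lean on these libraries where they do the work, as an engineer would, in place of code of your own. Each camera call takes 0.05 s, during which the arm holds its last target.

## Working session

There is one attempt and no reset: what is moved stays moved. The work goes in short steps, Python scripts to look and compute and a tool call to move; the robot and the scene stay as the last step left them, time stands still between calls to the robot, and variables do not carry over. Pictures are saved under pics/ and viewed, and the job is handed in when it is done.

Besides the shell and the picture viewer there is one more tool, called after ">>>" as name([rows], argument=value, ...), one row to a line, values as JSON. send_rows: Moves the arm, as the interface text tells. Its arguments: {"type":"object","properties":{"increments":{"type":"array","items":{"type":"array","items":{"type":"number"}}},"hand":{"type":"number"}},"required":["increments"]}

```bash
mkdir -p pics; ls
python3 - <<'E'
from plant import status, vision, r
import cv2,numpy as np
np.set_printoptions(precision=4,suppress=True)
s=status.observe();print(s['t'],s['ee_pos'],s['ee_rot'],s['opening'])
for n in('side','top'):
    im=vision.capture(n);cv2.imwrite(f'pics/{n}0.png',im[:,:,::-1]);c=vision.calibration(n);print(n,c)
    R=np.array(c['R']);print(-R.T@np.array(c['t']))
E
```

```text
pics
0.0 [0.2165 0.6389 0.2306] [[-0.0003 -0.9471  0.3211]
 [-0.0012  0.3211  0.9471]
 [-1.     -0.0001 -0.0013]] 1.0015109886879512
side {'intrinsics': array([[421.9115,   0.    , 276.3025],
       [  0.    , 421.9115, 208.675 ],
       [  0.    ,   0.    ,   1.    ]]), 'R': array([[ 0.7991, -0.6012, -0.0032],
       [-0.3495, -0.4603, -0.8161],
       [ 0.4892,  0.6532, -0.5779]]), 't': array([-0.4164,  0.3016,  0.6862])}
[ 0.1025 -0.5598  0.6414]
top {'intrinsics': array([[492.5252,   0.    , 280.7168],
       [  0.    , 492.5252, 202.63  ],
       [  0.    ,   0.    ,   1.    ]]), 'R': array([[ 0.0081, -0.9997,  0.0243],
       [-0.9869, -0.0119, -0.1606],
       [ 0.1609, -0.0227, -0.9867]]), 't': array([-0.0159,  0.5339,  0.9397])}
[0.3758 0.0118 1.0133]
```

View pics/side0.png

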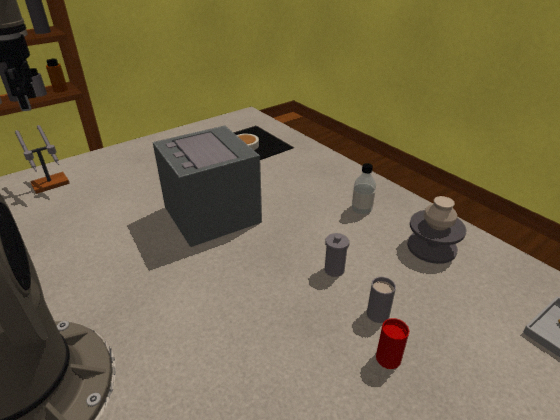

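View pics/top0.png

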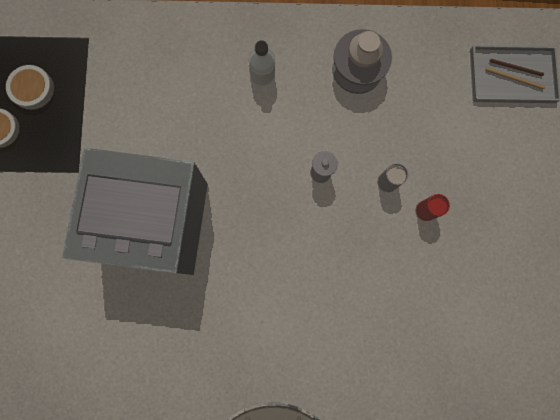

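The side view shows the open tin at about (381,300), the lidded one at (337,255), the red look-alike at (393,344) and the bin at (208,180). In the top view the open rim is at about (397,175), the lid at (324,162), and the bin's hinge knuckles are at (88–155,246), on its -x edge. I'll enlarge both to measure.

```bash
cat > h.py <<'E'
import numpy as np,cv2
from plant import vision
C={n:vision.calibration(n) for n in('side','top')}
def ray(n,u,v):
    c=C[n];R=np.array(c['R']);t=np.array(c['t'])
    return -R.T@t, R.T@np.linalg.inv(c['intrinsics'])@np.array([u,v,1.])
def onz(n,u,v,z):
    o,d=ray(n,u,v);return o+d*(z-o[2])/d[2]
def proj(n,X):
    c=C[n];p=np.array(c['intrinsics'])@(np.array(c['R'])@np.array(X)+c['t']);return p[:2]/p[2]
E
python3 - <<'E'
import cv2,numpy as np
t=cv2.imread('pics/top0.png')
a=cv2.resize(t[135:225,300:460],None,fx=5,fy=5,interpolation=cv2.INTER_CUBIC);cv2.imwrite('pics/tz.png',a)
a=cv2.resize(t[140:280,55:215],None,fx=4,fy=4,interpolation=cv2.INTER_CUBIC);cv2.imwrite('pics/bz.png',a)
s=cv2.imread('pics/side0.png')
a=cv2.resize(s[225:375,310:420],None,fx=4,fy=4,interpolation=cv2.INTER_CUBIC);cv2.imwrite('pics/sz.png',a)
E
```

```text
(no output)
```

View pics/tz.png

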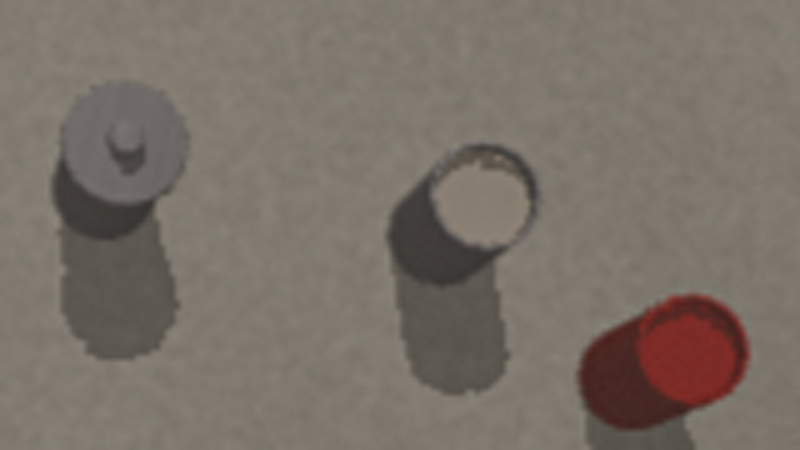

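View pics/bz.png

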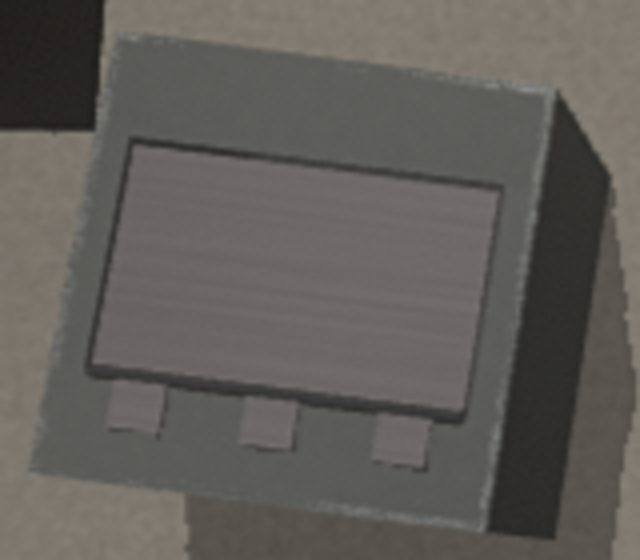

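View pics/sz.png

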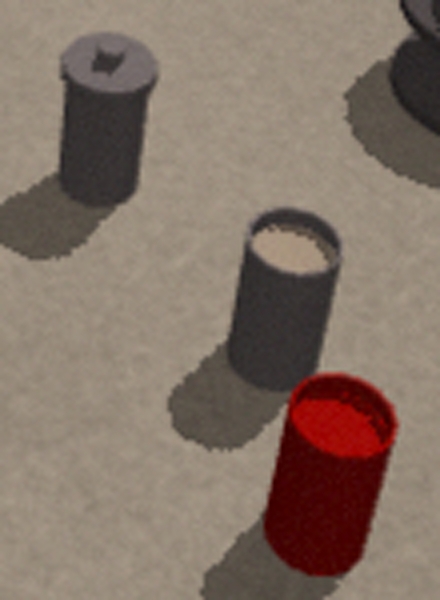

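Run:
```python
from h import *
np.set_printoptions(precision=4,suppress=True)
f=lambda z,s,o:((z[0]+.5)/s-.5+o[0],(z[1]+.5)/s-.5+o[1])
tt=f((486,198),5,(300,135)); ss=f((293,241),4,(310,225))
print('tin top cam',onz('top',*tt,.08),'side',onz('side',*ss,.08))
print('tin foot side',onz('side',*f((274,366),4,(310,225)),0))
e=f((486,143),5,(300,135));e2=f((486,250),5,(300,135));print('rim dia',np.linalg.norm(onz('top',*e,.08)-onz('top',*e2,.08)))
print('lid',onz('top',*f((125,143),5,(300,135)),.084),onz('side',*f((109,63),4,(310,225)),.084))
print('red',onz('top',*f((693,351),5,(300,135)),.08))
P=np.array([onz('top',*f(p,4,(55,140)),.19) for p in[(113,35),(555,92),(488,531),(30,470)]])
print(P,P.mean(0),[np.linalg.norm(P[i]-P[i-1]) for i in range(4)])
Q=np.array([onz('top',*f(p,4,(55,140)),.19) for p in[(130,139),(502,186),(465,418),(90,372)]])
print(Q,Q.mean(0),[np.linalg.norm(Q[i]-Q[i-1]) for i in range(4)])
for M in(P,Q):
  x=(M[0]+M[1]-M[2]-M[3]);y=M[0]+M[3]-M[1]-M[2]
  print('yaw',np.degrees(np.arctan2(x[1],x[0])),np.degrees(np.arctan2(-y[0],y[1])))
# side corners estimate
for p in P: print(proj('side',p))
```

```text
tin top cam [ 0.5869 -0.2356  0.08  ] side [ 0.5879 -0.2364  0.08  ]
tin foot side [ 0.5861 -0.241   0.    ]
rim dia 0.042732905174878294
lid [ 0.606  -0.0942  0.084 ] [ 0.6058 -0.0959  0.084 ]
red [ 0.5274 -0.3144  0.08  ]
[[0.5999 0.3316 0.19  ]
 [0.5776 0.1428 0.19  ]
 [0.3916 0.1635 0.19  ]
 [0.4148 0.3521 0.19  ]] [0.496  0.2475 0.19  ] [np.float64(0.18618622031467733), np.float64(0.19016039312184727), np.float64(0.18711843434329206), np.float64(0.19008992959288643)]
[[0.5546 0.3212 0.19  ]
 [0.5364 0.1636 0.19  ]
 [0.438  0.1749 0.19  ]
 [0.4555 0.3307 0.19  ]] [0.4961 0.2476 0.19  ] [np.float64(0.09952560212548271), np.float64(0.158626777032194), np.float64(0.09901490819069277), np.float64(0.15671942593001267)]
yaw -6.342108842665996 -6.883216649544366
yaw -6.001607925842708 -6.514480600892328
[223.1067 124.8928]
[258.0048 155.0479]
[178.7038 177.0524]
[152.0737 141.5774]
```

The two views agree to 1–2 mm:

| Item | Position / pose |
|---|---|
| Open tin | (0.587, -0.236) |
| Bin | (0.496, 0.2475), yaw about -6.4° |

I'll travel first and turn the jaws along the bin's y.

>>> send_rows([
  [0.5, -0.5, 0.1, 0, 0, 0.25],
  [0.8, -0.8, 0.1, 0, 0, 0.25],
  [0.8, -0.8, 0.1, 0, 0, 0.25],
  [0.8, -0.8, 0.1, 0, 0, 0.25],
  [0.8, -0.8, 0.1, 0, 0, 0.25],
  [0.8, -0.8, 0.1, 0, 0, 0.25],
  [0.8, -0.8, 0.1, 0, 0, 0.25],
  [0.6, -0.8, 0, 0, 0, 0.3],
], hand=1)

```text
t: 0.9
ee_pos: [0.4545, 0.3935, 0.2596]
ee_rot: [[0.001, -0.994, 0.112], [0.0, 0.112, 0.994], [-1.0, -0.001, 0.0]]
force: [0.8, 0.7, 0.4]
opening: 0.997
```

```bash
cat > st.py <<'E'
from plant import status
import numpy as np
np.set_printoptions(precision=4,suppress=True)
s=status.observe();print(s['t'],s['ee_pos'],np.array(s['ee_rot'])[:,2],np.array(s['ee_rot'])[:,0],s['joint_pos'],s['force'],s['opening'])
E
python3 st.py
```

```text
0.9 [0.4545 0.3935 0.2596] [0.1118 0.9937 0.0002] [ 0.0005  0.0001 -1.    ] [-54.4883  16.1517   9.1843 100.4142  -2.8222  63.6312  39.171 ] [0.8124 0.6705 0.4146] 0.997011126755347
```

>>> send_rows([
  [0.1, -0.5, 0, 0, 0, 0],
  [0.2, -0.9, 0, 0, 0, 0],
  [0.2, -0.9, 0, 0, 0, 0],
  [0.2, -0.9, 0, 0, 0, 0],
  [0.2, -0.9, 0, 0, 0, 0],
  [0.2, -0.9, 0, 0, 0, 0],
  [0.2, -0.9, 0, 0, 0, 0],
  [0.2, -0.9, 0, 0, 0, 0],
  [0.2, -0.9, 0, 0, 0, 0],
  [0.2, -0.9, 0, 0, 0, 0],
  [0.2, -0.9, 0, 0, 0, 0],
  [0.2, -0.9, 0, 0, 0, 0],
  [0.2, -0.9, 0, 0, 0, 0],
  [0.2, -0.9, 0, 0, 0, 0],
  [0.2, -0.9, 0, 0, 0, 0],
  [0.2, -0.9, 0, 0, 0, 0],
  [0.2, -0.9, 0, 0, 0, 0],
  [0.1, -0.9, 0, 0, 0, 0],
  [0, 0, 0, 0, 0, 0],
  [0, 0, 0, 0, 0, 0],
])

```text
t: 2.9
ee_pos: [0.5883, -0.2369, 0.2587]
ee_rot: [[-0.001, -0.994, 0.113], [0.0, 0.113, 0.994], [-1.0, 0.001, 0.0]]
force: [0.3, 0.5, 0.6]
opening: 1.001
```

```bash
python3 st.py
```

```text
2.9 [ 0.5883 -0.2369  0.2587] [0.1134 0.9936 0.0001] [-0.0011  0.0002 -1.    ] [ -6.0916  21.0148  29.1384  97.0005 -11.1032  64.9308 109.6559] [0.2625 0.4939 0.6001] 1.0009850866508139
```

>>> send_rows([
  [0, 0, -0.5, 0, 0, 0],
  [0, 0, -0.9, 0, 0, 0],
  [0, 0, -0.9, 0, 0, 0],
  [0, 0, -0.9, 0, 0, 0],
  [0, 0, -0.6, 0, 0, 0],
  [0, 0, -0.6, 0, 0, 0],
  [0, 0, -0.5, 0, 0, 0],
  [0, 0, -0.5, 0, 0, 0],
  [0, 0, 0, 0, 0, 0],
  [0, 0, 0, 0, 0, 0],
])

```text
t: 3.9
ee_pos: [0.5888, -0.2356, 0.0436]
ee_rot: [[-0.0, -0.994, 0.111], [0.0, 0.111, 0.994], [-1.0, 0.001, 0.0]]
force: [0.4, 0.1, 0.1]
opening: 1.001
```

```bash
python3 st.py
python3 - <<'E'
from plant import vision
import cv2
im=vision.capture('side')[:,:,::-1]
cv2.imwrite('pics/s1.png',cv2.resize(im[130:380,250:500],None,fx=2.2,fy=2.2))
E
```

```text
3.9 [ 0.5888 -0.2356  0.0436] [0.1108 0.9938 0.0004] [-0.0005  0.0005 -1.    ] [ -1.0533  34.9907  23.0125 106.2283 -19.3438  42.6683 116.251 ] [0.3878 0.0574 0.1155] 1.000586159963852
```

View pics/s1.png

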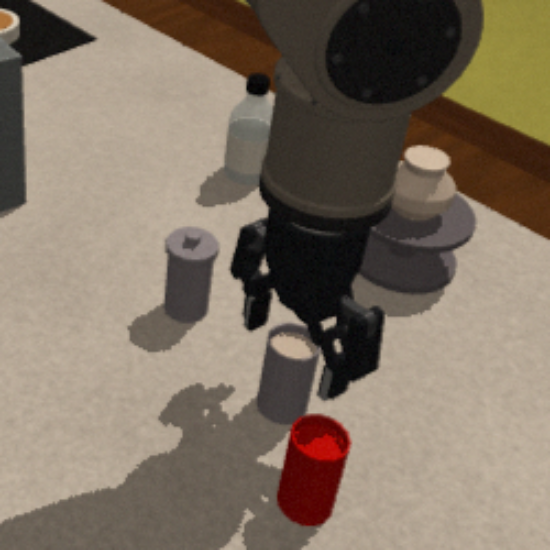

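The open fingers straddle the steel tin at (290,370), clear of the red and lidded tins. Closing now.

>>> send_rows([
  [-0.03, 0, 0, 0, 0, 0],
  [0, 0, 0, 0, 0, 0],
  [0, 0, 0, 0, 0, 0],
  [0, 0, 0, 0, 0, 0],
  [0, 0, 0, 0, 0, 0],
  [0, 0, 0, 0, 0, 0],
  [0, 0, 0, 0, 0, 0],
  [0, 0, 0, 0, 0, 0],
], hand=0)

```text
t: 4.75
ee_pos: [0.5878, -0.2368, 0.0441]
ee_rot: [[0.001, -0.994, 0.112], [0.0, 0.112, 0.994], [-1.0, -0.001, 0.0]]
force: [-2.3, 1.9, 9.1]
opening: 0.492
```

>>> send_rows([
  [0, 0, 0.4, 0, 0, 0],
  [0, 0, 0.5, 0, 0, 0],
  [0, 0, 0, 0, 0, 0],
])

```text
t: 5.05
ee_pos: [0.5888, -0.2375, 0.0825]
ee_rot: [[0.004, -0.994, 0.112], [-0.001, 0.112, 0.994], [-1.0, -0.004, -0.001]]
force: [0.5, -0.8, -2.2]
opening: 0.496
```

```bash
python3 st.py
python3 - <<'E'
from plant import vision
import cv2
im=vision.capture('side')[:,:,::-1]
cv2.imwrite('pics/s2.png',cv2.resize(im[130:380,250:500],None,fx=2.2,fy=2.2))
E
```

```text
5.05 [ 0.5888 -0.2375  0.0825] [ 0.1124  0.9937 -0.0006] [ 0.0037 -0.001  -1.    ] [ -2.1534  31.9671  24.6158 105.411  -17.8078  46.2013 115.1203] [ 0.5013 -0.8014 -2.1781] 0.49615233426113853
```

View pics/s2.png

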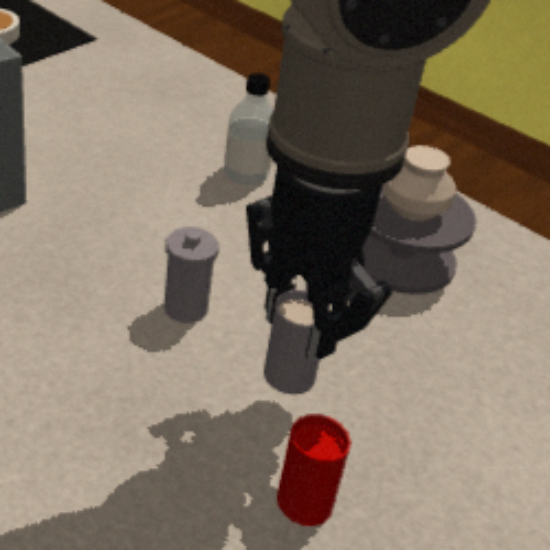

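Tin held; opening 0.496 × 85 mm ≈ 42 mm, near its 44 mm diameter. Lifting and carrying it to above the flap.

>>> send_rows([
  [0, 0, 0.5, 0, 0, 0],
  [0, 0, 0.8, 0, 0, 0],
  [0, 0, 0.9, 0, 0, 0],
  [0, 0, 0.9, 0, 0, 0],
  [0, 0, 0.9, 0, 0, 0],
  [0, 0, 0.8, 0, 0, 0],
  [0, 0, 0.4, 0, 0, 0],
])

```text
t: 5.8
ee_pos: [0.5879, -0.2371, 0.2899]
ee_rot: [[0.002, -0.994, 0.112], [-0.0, 0.112, 0.994], [-1.0, -0.003, -0.0]]
force: [-0.2, -0.5, -1.6]
opening: 0.495
```

>>> send_rows([
  [-0.1, 0.4, 0, 0, 0, 0],
  [-0.1, 0.7, 0, 0, 0, 0],
  [-0.15, 0.8, 0, 0, 0, 0],
  [-0.15, 0.8, 0, 0, 0, 0],
  [-0.15, 0.8, 0, 0, 0, 0],
  [-0.15, 0.8, 0, 0, 0, 0],
  [-0.15, 0.8, 0, 0, 0, 0],
  [-0.15, 0.8, 0, 0, 0, 0],
  [-0.15, 0.8, 0, 0, 0, 0],
  [-0.15, 0.8, 0, 0, 0, 0],
  [-0.15, 0.8, 0, 0, 0, 0],
  [-0.15, 0.8, 0, 0, 0, 0],
  [-0.15, 0.8, 0, 0, 0, 0],
  [-0.15, 0.8, 0, 0, 0, 0],
  [-0.1, 0.8, 0, 0, 0, 0],
  [0, 0.6, 0, 0, 0, 0],
  [0, 0, 0, 0, 0, 0],
  [0, 0, 0, 0, 0, 0],
  [0, 0, 0, 0, 0, 0],
])

```text
t: 7.7
ee_pos: [0.5031, 0.2464, 0.2867]
ee_rot: [[-0.001, -0.994, 0.113], [-0.001, 0.113, 0.994], [-1.0, 0.001, -0.001]]
force: [0.1, -0.8, -1.9]
opening: 0.494
```

```bash
python3 st.py
python3 - <<'E'
from plant import vision
import cv2
for n in('side','top'):
    im=vision.capture(n)[:,:,::-1]
    cv2.imwrite(f'pics/{n}3.png',im)
E
```

```text
7.7 [0.5031 0.2464 0.2867] [ 0.1126  0.9936 -0.001 ] [-0.0009 -0.0009 -1.    ] [-44.7999  10.974   14.071  103.7612  -2.8913  65.6827  53.7517] [ 0.0506 -0.7897 -1.9361] 0.4939835941733057
```

View pics/side3.png

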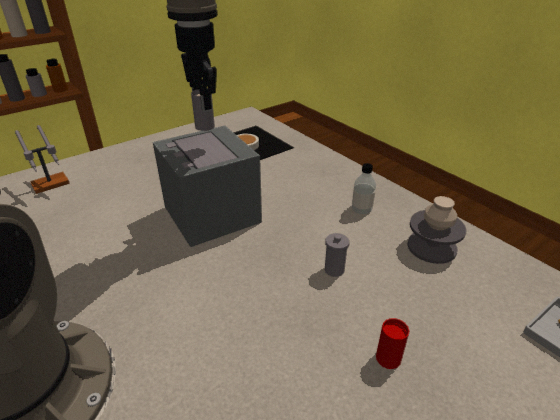

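View pics/top3.png

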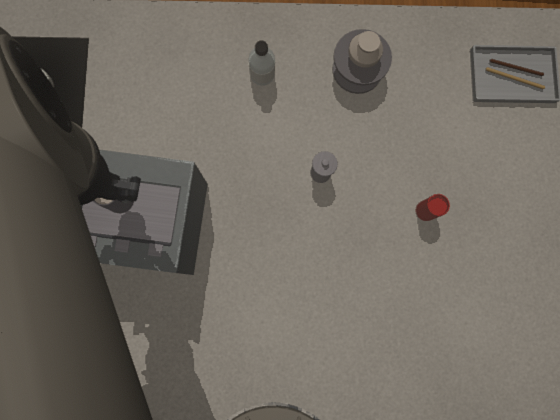

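In the side view the tin hangs upright over the flap at (203,110), and the other two tins haven't moved. Pushing in gently.

>>> send_rows([
  [0, 0, -0.4, 0, 0, 0],
  [0, 0, -0.4, 0, 0, 0],
  [0, 0, -0.3, 0, 0, 0],
  [0, 0, -0.3, 0, 0, 0],
  [0, 0, -0.2, 0, 0, 0],
  [0, 0, -0.2, 0, 0, 0],
  [0, 0, 0, 0, 0, 0],
])

```text
t: 8.5
ee_pos: [0.5036, 0.2471, 0.2146]
ee_rot: [[-0.0, -0.994, 0.112], [-0.0, 0.112, 0.994], [-1.0, -0.0, -0.0]]
force: [2.0, -0.6, 0.4]
opening: 0.491
```

>>> send_rows([
  [0, 0, -0.3, 0, 0, 0],
  [0, 0, -0.3, 0, 0, 0],
  [0, 0, -0.3, 0, 0, 0],
  [0, 0, -0.3, 0, 0, 0],
  [0, 0, 0, 0, 0, 0],
])

```text
t: 9.0
ee_pos: [0.5027, 0.2467, 0.1653]
ee_rot: [[-0.002, -0.994, 0.112], [-0.002, 0.112, 0.994], [-1.0, 0.002, -0.002]]
force: [2.7, -1.1, -1.2]
opening: 0.497
```

>>> send_rows([
  [0, 0, -0.25, 0, 0, 0],
  [0, 0, -0.25, 0, 0, 0],
  [0, 0, -0.2, 0, 0, 0],
  [0, 0, -0.15, 0, 0, 0],
  [0, 0, 0, 0, 0, 0],
])

```text
t: 9.5
ee_pos: [0.5031, 0.247, 0.1323]
ee_rot: [[-0.001, -0.994, 0.112], [-0.001, 0.112, 0.994], [-1.0, 0.001, -0.001]]
force: [2.0, -0.9, -2.5]
opening: 0.491
```

```bash
python3 st.py
python3 - <<'E'
from plant import vision
import cv2
im=vision.capture('side')[:,:,::-1]
cv2.imwrite('pics/s4.png',cv2.resize(im[20:260,120:300],None,fx=2.5,fy=2.5))
E
```

```text
9.5 [0.5031 0.247  0.1323] [ 0.1119  0.9937 -0.0011] [-0.0011 -0.001  -1.    ] [-43.0688  20.5683  12.6588 112.6472  -5.9753  47.4804  56.4367] [ 1.9854 -0.8733 -2.4747] 0.4913021085896802
```

View pics/s4.png

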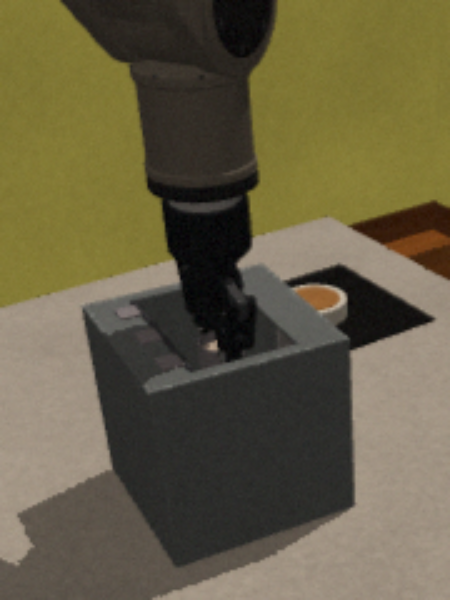

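The flap is down and the tin's pale top, at (208,348), is below the bin's rim. Releasing.

>>> send_rows([
  [0, 0, 0, 0, 0, 0],
  [0, 0, 0, 0, 0, 0],
  [0, 0, 0, 0, 0, 0],
  [0, 0, 0, 0, 0, 0],
  [0, 0, 0, 0, 0, 0],
  [0, 0, 0, 0, 0, 0],
], hand=0.9)

```text
t: 10.15
ee_pos: [0.5035, 0.2472, 0.1334]
ee_rot: [[0.0, -0.994, 0.112], [0.0, 0.112, 0.994], [-1.0, -0.0, 0.0]]
force: [1.6, -1.5, 0.7]
opening: 0.898
```

```bash
python3 st.py
python3 - <<'E'
from plant import vision
import cv2
im=vision.capture('side')[:,:,::-1]
cv2.imwrite('pics/s5.png',cv2.resize(im[90:200,140:280],None,fx=5,fy=5))
E
```

```text
10.15 [0.5035 0.2472 0.1334] [0.112  0.9937 0.0001] [ 0.0001  0.     -1.    ] [-43.0771  20.4809  12.672  112.5999  -5.9737  47.5291  56.428 ] [ 1.5604 -1.4792  0.6954] 0.8981217415428877
```

View pics/s5.png

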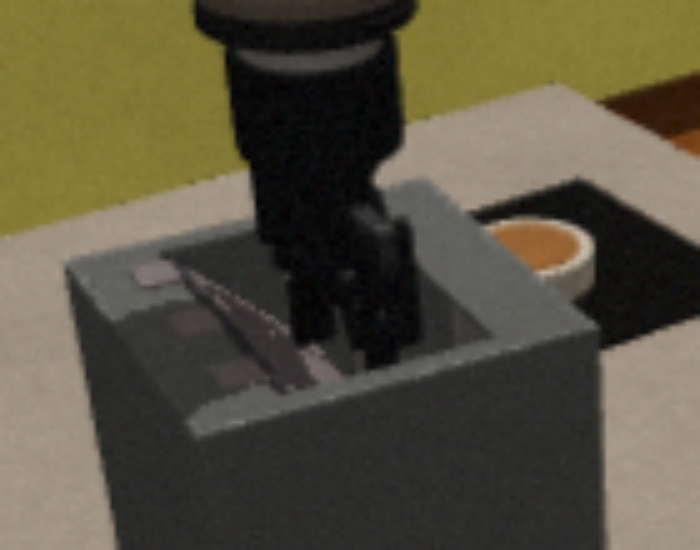

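The tin has dropped out of sight and the flap is now resting against the fingers. Withdrawing straight up.

>>> send_rows([
  [0, 0, 0.2, 0, 0, 0],
  [0, 0, 0.3, 0, 0, 0],
  [0, 0, 0.4, 0, 0, 0],
  [0, 0, 0.5, 0, 0, 0],
  [0, 0, 0.7, 0, 0, 0],
  [0, 0, 0.8, 0, 0, 0],
  [0, 0, 0.8, 0, 0, 0],
  [0, 0, 0, 0, 0, 0],
])

```text
t: 11.0
ee_pos: [0.5048, 0.2481, 0.2865]
ee_rot: [[0.005, -0.994, 0.112], [0.004, 0.112, 0.994], [-1.0, -0.005, 0.005]]
force: [0.1, 0.7, 0.5]
opening: 0.901
```

>>> send_rows([
  [0.2, -0.4, 0, 0, 0, 0],
  [0.2, -0.8, 0, 0, 0, 0],
  [0.2, -0.8, 0, 0, 0, 0],
  [0.2, -0.8, 0, 0, 0, 0],
  [0.2, -0.8, 0, 0, 0, 0],
  [0.1, -0.8, 0, 0, 0, 0],
  [0.1, -0.8, 0, 0, 0, 0],
  [0, -0.5, 0, 0, 0, 0],
  [0, 0, 0, 0, 0, 0],
  [0, 0, 0, 0, 0, 0],
])

```text
t: 12.0
ee_pos: [0.5512, 0.0194, 0.2816]
ee_rot: [[-0.0, -0.994, 0.112], [0.0, 0.112, 0.994], [-1.0, 0.0, 0.0]]
force: [0.6, -0.5, 0.0]
opening: 0.9
```

```bash
python3 st.py
python3 - <<'E'
from plant import vision
import cv2
im=vision.capture('side')[:,:,::-1]
cv2.imwrite('pics/side6.png',im)
im=vision.capture('top')[:,:,::-1]
cv2.imwrite('pics/top6.png',im)
E
```

```text
12.0 [0.5512 0.0194 0.2816] [0.1124 0.9937 0.0004] [-0.0002  0.0004 -1.    ] [-28.1909  10.5037  22.5165 105.6004  -4.4529  64.7545  79.4336] [ 0.627  -0.4908  0.0174] 0.8996487745210796
```

View pics/side6.png

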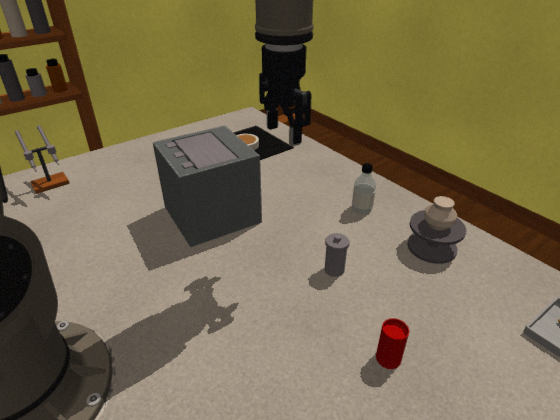

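View pics/top6.png

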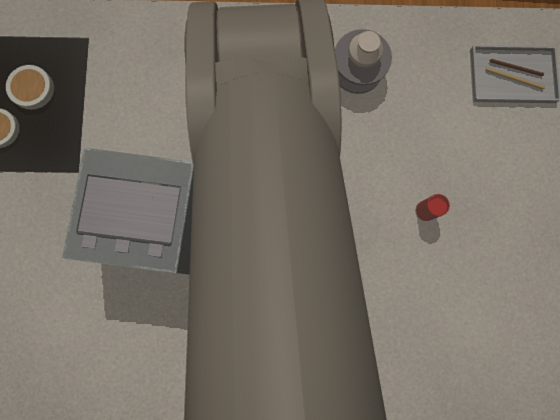

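The flap is level again in both views (side (208,150), top (130,210)), and the tin is nowhere on the bench. The lidded tin at (337,255) and the red one at (393,344) haven't moved. Handing in.

Run:
```python
from plant import r
import cv2,numpy as np
a=cv2.imread('pics/side0.png').astype(int);b=cv2.imread('pics/side6.png').astype(int)
print('bin top diff',abs(a-b)[128:175,155:258].mean(),'lidded diff',abs(a-b)[230:280,320:355].mean())
print(r.sign_off())
```

```text
bin top diff 4.94443296839496 lidded diff 5.333333333333333
the job is handed in; nothing more can be done
None
```

The open tin is in the bin and the flap has shut behind it. I gripped the tin near its rim, carried it over the bin, and pushed it through the flap until its top was about 20 mm below the bin's top. I then let go and withdrew straight up.

**Last checks:**
- **Flap:** it looks level and shut in both views, much as in the first pictures.
- **Tin:** it is gone from the bench. I didn't see it lying inside, because neither camera looks through the bin's window; I saw it drop out of sight when I let go.
- **Other tins:** the lidded and red tins look unmoved in the side view. The arm hid the lidded tin from the top camera in the last picture.
- **Forces and time:** the highest wrist force reading at the end of a move was about 9 N. The robot's clock stood at about 12 s when I handed in.

No check failed or disagreed.

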